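Level a tilting plate with its foot screw and keep it pressed

TASK

Lay the yellow spirit level on the hinged aluminium plate, between the two low dark rails, and let go of it. Then grip the plate's black knob, push it down against its spring so that the levelling foot under it stands on the steel pad, and turn it while pressing until the bubble sits between the two black lines of the vial. Finish still gripping the knob and pressing the foot on its pad with the bubble centred, and leave the other things on the table where they are.

Things in the scene. Friction and masses are not known exactly. Their poses are not given: they have to be found in the camera images.
- level: Yellow spirit level, a bar 26 wide (its x) x 140 long (its y) x 34 mm high (its z, up), 0.17 kg nominal, lying on the table. Origin: centre of its underside. A green vial lies along y in a window in its top; either end may face the hinge.
- bubble (a joint): Position of the bubble along the level's own +y, in m, 0 = centred between the two black lines, stops at +-0.026. The bubble is 16 mm long and the lines' inner edges are 12 mm from the centre. It runs toward the higher end, 1.0 m per rad of tilt (10 mm per 0.01 rad), and needs 2 to 3 s to settle.
- stand: Dark steel base, 110 (x) x 300 (y) x 12 mm, fixed. Origin: centre of its underside; z up. The aluminium plate on it (84 x 278 x 10 mm) is hinged across its +y end (axis along x at y = +125 mm, z = 34 mm); its top is 46 mm above the table when level. A spring lifts the knob end (-y) to a stop at 0.05 rad; about 4 N down on the knob, with the level in place, brings the foot onto its pad.
- plate_seat (a point): On top of the plate, midway between the two rails (5 mm high, 120 mm long, 32 mm apart, running along y): where the centre of the level's underside belongs. Axes move with the plate; the level's y goes along this y, either way round. 140 mm from the knob's axis.
- knob_grip (a point): Point on the axis of the round black fluted knob, 10 mm below its top; the height to grip. The knob is 40 mm across and 28 mm high; its underside is 18 mm below this point and the plate's top 42 mm below it. z is the knob's axis, up.
- knob: The knob, turning about its z (origin on the axis 54 mm below knob_grip), friction 0.05 N m. Anticlockwise from above draws the foot in and lowers the knob end of the plate: 3.2 mm per rad at 225 mm from the hinge, i.e. 14 mm of bubble per rad. The foot starts too far out (knob end too high) by some way, at most 1.7 rad. With the foot on its pad the knob keeps its height as it turns.
- knob_press (a joint): How far the knob is pressed down on the screw against its spring, in m: 0 free, 1500 N/m, stop at 0.010. The plate's return spring takes about 0.003 of it before the foot reaches the pad.
- foot_tip (a point): Lowest point of the levelling screw, the foot, under the plate on the knob's axis.
- foot_pad (a point): Centre of the top of the steel pad on the stand, 18 mm above the table, on which the foot stands when pressed down; z up.
- end_mill_a: Clear square plastic tube with a blue cap holding an end mill, 17 x 87 x 17 mm, lying along its y; origin: centre of its underside. Bystander.
- kit_red: Red carton, 63 x 166 x 35 mm, lying flat, long along its y; origin: centre of its underside. Bystander.
- block_123_b: Steel set-up block with holes, 51 x 76 x 25 mm; origin: centre of its underside. Bystander.
Things that resemble listed ones, but are neither listed nor needed, are in the scene too. What is meant by the level is not brown, and is the smaller of those in its own colour.

How it is judged:
By the outcome, as a careful person would: the job done as asked, in the order asked, and still so for the second after the job is handed in, while the arm keeps its last pose, push and grip.
It also fails if it takes over 61 s, if anything falls off the work surface, if the arm or the gripper's body presses on something with over 40 N, if the wrist force passes 120 N, or if a joint passes its speed limit or range.

ROBOT

A 6-joint arm with a two-finger parallel gripper is mounted at the origin on a cart in front of the work surface, level with it; the furniture and walls round the work are solid. World frame = base frame: x ahead of the robot, y to its left, z up, the work surface at z = 0. Lengths are in m, angles in rad, forces in N, time in s.
With the tool pointing down it reaches from about 0.375 to 0.975 m from the base axis. Payload 3.8 kg.
Tool frame: the origin (TCP) lies midway between the tips of the shut fingers; the grasp point (between the pads) lies 19 mm behind it; z points along the fingers, y is the line along which they close (so a half turn about z gives the same grasp; the last joint's range is limited). The gripper opens to 85 mm and grips with 20 to 120 N. Pads are 22 mm wide; open, the fingers measure 114 mm over their backs; the gripper's body (76 mm by 85 mm) begins 54 mm behind the grasp point. The pads swing forward as they close: fully open they stand 13 mm farther back than shut.
Start: joints at [-1.208, 0.264, 1.604, -0, 1.274, -0.037], TCP at [0.263, -0.622, 0.231] pointing down, gripper open.
Joint ranges: [-2.63, 2.63], [-0.94, 2.18], [0.31, 2.57], [-1.31, 4.45], [0, 2.66], [-2.55, 2.55]. Speed limits (rad/s): [2.57, 2.57, 3.14, 3.14, 3.14, 3.14].

INTERFACE

Orientations are given as a rotation vector (axis times angle).
In Python, from workcell import read_state, vision, ticket gives the robot as it stands. The module is installed in compiled form; this text tells all that it offers.
- The arm moves only by the tool jog_arm, never from a script. Its arguments are lists of equal length, an entry for each row: "turn": the turn, a rotation vector about the tool's x, y, z in rad, a list of three; "delta_pos": the shift along the tool's x, y, z in m, a list of three; "gripper": the finger opening in m, from 0 to 0.0854. In form: {"turn": [[rx, ry, rz], ...], "delta_pos": [[dx, dy, dz], ...], "gripper": [gripper, ...]}. A call has 1 to 20 rows; each row shifts and turns the commanded pose from where the row before left it, along the tool's axes as they then stand; what a row does not reach is not made up. A row lasts 1/12 s, in which the tool goes at most 41.7 mm and 7.16 degrees, less where a joint would pass 70% of its speed; a pose out of reach is approached as far as the arm can. A call with a gripper value outside its range is refused whole. The fingers move at their own pace and stop on an object; "grip_force" is the grip in N (left out, the last holds). Time passes only in rows, so rows that do not move let the fingers close. It gives the time, the measured TCP pose, the force, the opening and the grip force at its end, in the units of the state.
- read_state(): the state, without advancing time (a new reading comes with each control period).
- vision.read_camera(name): name is "scene" or "side" or "wrist"; returns the picture (400x640x3 uint8, red, green, blue); there is no depth.
- vision.calibration(name): a dict with "vfov" (degrees; the focal length in pixels is half the picture's height over the tangent of half this angle, whatever the lens; pixels are square), "cx", "cy" (the principal point, pixels), "dist" ([k1, k2, p1, p2, k3] as OpenCV has them; the pictures are not rectified), "R" (3x3) and "t" (3): a world point X has camera coordinates R X + t; the wrist camera has in their place "mount" (4x4, takes a point from camera to tool coordinates, whose origin is the TCP and whose axes are the flange's). Camera axes: x right, y down, z forward; pixel columns grow to the right and rows downward; lengths in m; the calibration is good to about 2 mm. A picture is of the moment at which its call begins: read the wrist's pose just before it. calibration takes no time and is no camera call.
- ticket.finish_job(): hands the job in; it is judged then, once.
The state is a dict: "time": time; "q": joint angles; "joint_vel": joint speeds; "joint_torque": joint torques, N m; "tool_pos": TCP position; "tcp_rot": TCP orientation; "wrist_force": force on the tool from outside, world axes, zero at the start; "torque": the same for the moment, N m; "width": opening from 0.0 (shut) to 1.0 (fully open); "grip_force": force on a finger pad.
Only numpy, scipy, OpenCV 4.12 (cv2) and the standard library are available. Lean on these libraries where they do the work, as an engineer would, in place of code of your own. Each camera call takes 0.05 s, during which the arm holds its last target. There are 200 camera calls.

## Working session

There is one attempt and no reset: what is moved stays moved. The work goes in short steps, Python scripts to look and compute and a tool call to move; the robot and the scene stay as the last step left them, time stands still between calls to the robot, and variables do not carry over. Pictures are saved under pics/ and viewed, at most 10 in all, crops included, and the job is handed in when it is done.

Besides the shell and the picture viewer there is one more tool, called after "Emit:" as name(argument=value, ...), one argument or row to a line, values as JSON. jog_arm: Moves the arm, as the interface text tells. Its arguments: {"type":"object","properties":{"turn":{"type":"array","items":{"type":"array","items":{"type":"number"}}},"delta_pos":{"type":"array","items":{"type":"array","items":{"type":"number"}}},"gripper":{"type":"array","items":{"type":"number"}},"grip_force":{"type":"number"}},"required":["turn","delta_pos","gripper"]}

```bash
mkdir -p pics
cat > h.py <<'E'
import numpy as np, cv2
from scipy.spatial.transform import Rotation as Ro
from workcell import read_state, vision, ticket
def cam(name,st=None):
    c=vision.calibration(name); f=200/np.tan(np.radians(c["vfov"])/2)
    K=np.array([[f,0,c["cx"]],[0,f,c["cy"]],[0,0,1]]); d=np.array(c["dist"],float)
    if "R" in c: R=np.array(c["R"]); t=np.array(c["t"])
    else:
        M=np.array(c["mount"]); st=st or read_state(); T=np.eye(4); T[:3,:3]=Ro.from_rotvec(st["tcp_rot"]).as_matrix(); T[:3,3]=st["tool_pos"]
        W=np.linalg.inv(T@M); R=W[:3,:3]; t=W[:3,3]
    return K,d,R,t
def px2w(c,uv,z):
    K,d,R,t=c; p=cv2.undistortPoints(np.array(uv,float).reshape(-1,1,2),K,d).reshape(-1,2)
    r=np.c_[p,np.ones(len(p))]@R; o=-R.T@t
    return o+r*((z-o[2])/r[:,2])[:,None]
def w2px(c,X):
    K,d,R,t=c; return cv2.projectPoints(np.array(X,float).reshape(-1,1,3),cv2.Rodrigues(R)[0],t,K,d)[0].reshape(-1,2)
def snap(name,f):
    st=read_state(); im=vision.read_camera(name); cv2.imwrite(f"pics/{f}.png",im[:,:,::-1]); return st,im
E
python3 - <<'E'
from h import *
for n in("scene","side","wrist"):
    snap(n,n+"0"); 
    if n!="wrist":
        c=cam(n); print(n,-c[2].T@c[3],c[2][2])
print(read_state())
E
```

```text
scene [-0.66953892  0.7720352   0.67407191] [ 0.80420122 -0.45168177 -0.38632108]
side [ 0.32848244 -1.12736223  0.59893554] [ 0.18967848  0.89833176 -0.39626018]
{'time': 0.15, 'q': array([-1.20787300e+00,  2.64620840e-01,  1.60508881e+00, -2.33712715e-07,
        1.27371095e+00, -3.69269620e-02]), 'joint_vel': array([-0.00021175, -0.00133576, -0.00404946,  0.00170248,  0.00096296,
        0.00100785]), 'joint_torque': array([ 1.73595695e-04, -5.15903807e+01, -3.67959416e+01, -3.50619655e-05,
        8.07856384e-03,  2.30841113e-05]), 'tool_pos': array([ 0.262538  , -0.62121625,  0.23020518]), 'tcp_rot': array([-3.07724886e+00, -6.23549521e-01,  4.66032888e-04]), 'wrist_force': array([-0.91596653, -0.2773618 , -0.38511956]), 'torque': array([-0.02143738, -0.06647121, -0.00996967]), 'grip_force': 0.0, 'width': 0.9989523996682029}
```

View pics/scene0.png

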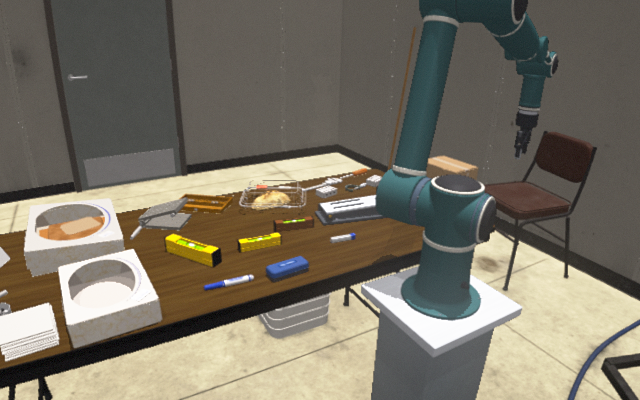

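View pics/side0.png

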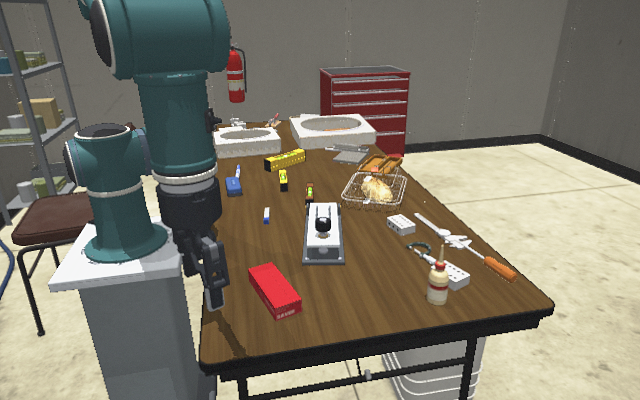

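Run:
```python
from h import *
s=cam("side"); c=cam("scene")
print("side base corners",px2w(s,[[303,263],[343,263],[310,204],[338,204]],0.012))
print("knob top",px2w(s,[[323,219]],0.095))
print("level side",px2w(s,[[280,190],[288,190],[280,171],[287,171]],0.03))
print("level scene top", px2w(c,[[238,240],[279,234],[281,238],[240,245]],0.034))
print("level scene ctr", px2w(c,[[260,243]],0.017), "brown",px2w(c,[[293,224]],0.017),"big",px2w(c,[[193,250]],0.025))
w=cam("wrist"); print(vision.calibration("wrist"))
im=cv2.imread("pics/side0.png")[140:280,210:370]; a=cv2.resize(im,(800,700))[:600]
b=cv2.imread("pics/scene0.png")[180:300,220:400]; b=cv2.resize(b,(800,533))
cv2.imwrite("pics/m.png",np.hstack([cv2.resize(a,(400,300)),cv2.resize(b,(400,300))]))
```

```text
side base corners [[ 0.4637147  -0.23528158  0.012     ]
 [ 0.56220104 -0.25845526  0.012     ]
 [ 0.54577527  0.10615725  0.012     ]
 [ 0.63561602  0.08435249  0.012     ]]
knob top [[ 0.53118786 -0.16766586  0.095     ]]
level side [[0.45918929 0.20493246 0.03      ]
 [0.48613274 0.19832676 0.03      ]
 [0.48163865 0.39127477 0.03      ]
 [0.50799885 0.384722   0.03      ]]
level scene top [[0.49583545 0.39176331 0.034     ]
 [0.47469265 0.25808286 0.034     ]
 [0.44612034 0.26416418 0.034     ]
 [0.46151415 0.39752435 0.034     ]]
level scene ctr [[0.47505492 0.32554187 0.017     ]] brown [[0.55295926 0.16816566 0.017     ]] big [[0.51243787 0.53318647 0.025     ]]
{'vfov': 61.70313474585155, 'cx': 315.07944508296293, 'cy': 197.75499928562985, 'dist': array([-0.00434121,  0.        ,  0.        ,  0.        ,  0.        ]), 'mount': array([[-7.35522565e-04, -9.60174056e-01, -2.79401575e-01,
         7.09000511e-02],
       [ 9.99999718e-01, -7.47788824e-04, -6.26872964e-05,
        -6.50761156e-05],
       [-1.48742660e-04, -2.79401543e-01,  9.60174336e-01,
        -1.43199199e-01],
       [ 0.00000000e+00,  0.00000000e+00,  0.00000000e+00,
         1.00000000e+00]])}
```

View pics/m.png

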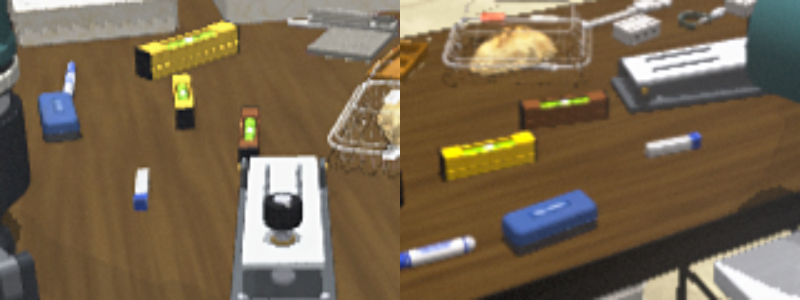

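Emit:
jog_arm(
  turn=[
    [0, 0, 0],
    [0, 0, 0],
    [0, 0, 0],
    [0, 0, 0],
    [0, 0, 0],
    [0, 0, 0],
    [0, 0, 0],
    [0, 0, 0],
    [0, 0, 0],
    [0, 0, 0],
    [0, 0, 0],
    [0, 0, 0],
    [0, 0, 0],
    [0, 0, 0],
    [0, 0, 0],
    [0, 0, 0],
    [0, 0, 0],
    [0, 0, 0],
  ],
  delta_pos=[
    [0.027, -0.0224, -0.001],
    [0.027, -0.0224, -0.001],
    [0.027, -0.0224, -0.001],
    [0.027, -0.0224, -0.001],
    [0.027, -0.0224, -0.001],
    [0.027, -0.0224, -0.001],
    [0.027, -0.0224, -0.001],
    [0.027, -0.0224, -0.001],
    [0.027, -0.0224, -0.001],
    [0.027, -0.0224, -0.001],
    [0.027, -0.0224, -0.001],
    [0.027, -0.0224, -0.001],
    [0.027, -0.0224, -0.001],
    [0.027, -0.0224, -0.001],
    [0.027, -0.0224, -0.001],
    [0.027, -0.0224, -0.001],
    [0.027, -0.0224, -0.001],
    [0.027, -0.0224, -0.001],
  ],
  gripper=[0.085, 0.085, 0.085, 0.085, 0.085, 0.085, 0.085, 0.085, 0.085, 0.085, 0.085, 0.085, 0.085, 0.085, 0.085, 0.085, 0.085, 0.085],
)

```text
time: 1.65
tool_pos: [0.5537, -0.0594, 0.2491]
tcp_rot: [-3.079, -0.624, 0.0]
wrist_force: [0.7, -0.1, 0.6]
width: 0.999
grip_force: 0.0
```

Emit:
jog_arm(
  turn=[
    [0, 0, -0.118],
    [0, 0, -0.118],
    [0, 0, -0.118],
    [0, 0, -0.118],
    [0, 0, -0.118],
    [0, 0, -0.118],
    [0, 0, -0.118],
    [0, 0, -0.118],
    [0, 0, 0],
    [0, 0, 0],
  ],
  delta_pos=[
    [0, 0, 0],
    [0, 0, 0],
    [0, 0, 0],
    [0, 0, 0],
    [0, 0, 0],
    [0, 0, 0],
    [0, 0, 0],
    [0, 0, 0],
    [0, 0, 0],
    [0, 0, 0],
  ],
  gripper=[0.085, 0.085, 0.085, 0.085, 0.085, 0.085, 0.085, 0.085, 0.085, 0.085],
)

```text
time: 2.48
tool_pos: [0.5532, -0.0612, 0.249]
tcp_rot: [-2.462, -1.951, 0.001]
wrist_force: [-0.7, -0.1, -0.5]
width: 0.997
grip_force: 0.0
```

Run:
```python
from h import *
st,_=snap("wrist","w1"); print(st["time"],st["q"],st["tool_pos"],Ro.from_rotvec(st["tcp_rot"]).as_matrix())
import pickle; pickle.dump(st,open("st1.pkl","wb"))
```

```text
2.4833 [-1.54875945e-01  2.96872199e-02  1.83783273e+00 -5.25521859e-06
  1.27462419e+00  7.53910414e-02] [ 0.55323852 -0.06117518  0.24898521] [[ 2.28235963e-01  9.73605694e-01 -5.45666616e-04]
 [ 9.73605846e-01 -2.28235954e-01  8.01055840e-05]
 [-4.65494879e-05 -5.49547182e-04 -9.99999848e-01]]
```

View pics/w1.png

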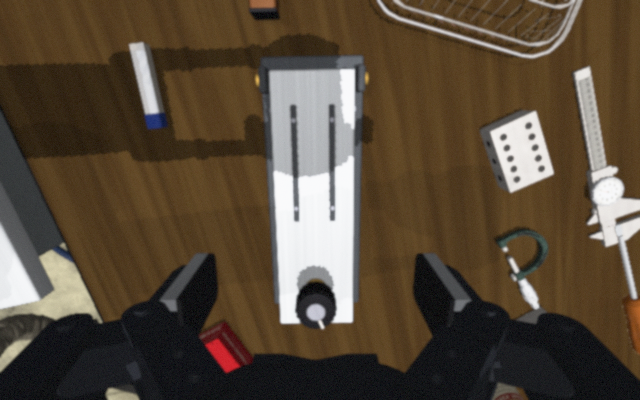

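Run:
```python
from h import *
import pickle
from scipy.optimize import least_squares
st=pickle.load(open("st1.pkl","rb")); c=cam("wrist",st)
g=cv2.cvtColor(cv2.imread("pics/w1.png"),cv2.COLOR_BGR2GRAY)
def rail(x0,x1):
    P=[]
    for v in range(95,232):
        r=g[v,x0:x1].astype(float); w=np.clip(np.median(r)-25-r,0,None)
        if w.sum()>30: P.append([(w*np.arange(x0,x1)).sum()/w.sum(),v])
    return np.array(P)
L=rail(285,306);R=rail(322,343)
for P in(L,R): print(len(P),P[0],P[-1])
def ends(P):
    k=np.polyfit(P[:,1],P[:,0],1); return [[np.polyval(k,P[0,1]-.5),P[0,1]-.5],[np.polyval(k,P[-1,1]+.5),P[-1,1]+.5]]
uv=np.array(ends(L)+ends(R)+[[316,312]])
# stand frame pts with plate tilt a
def pts(p,a=.05):
    q=np.array([[-18,60,5],[-18,-60,5],[18,60,5],[18,-60,5],[0,-140,52]])/1000.
    q[:,1]+=-.085; q[:,2]+=.012   # rel hinge
    q=q@Ro.from_euler('x',-a).as_matrix().T+[0,.125,.034]
    return q@Ro.from_euler('z',p[2]).as_matrix().T+[p[0],p[1],0]
f=lambda p:((w2px(c,pts(p))-uv)*np.array([1,1])[None]).ravel()
s=least_squares(f,[.55,-.07,-.22],loss='soft_l1'); print(s.x,f(s.x).round(1).reshape(-1,2).tolist())
p=s.x; B=Ro.from_euler('z',p[2]).as_matrix()
for n,q in(("seat",[0,-.085,.012]),("knob_grip",[0,-.225,.054])):
    X=np.array(q)@Ro.from_euler('x',-.05).as_matrix().T+[0,.125,.034]; print(n,B@X+[p[0],p[1],0])
print("stand heading",p[2]+np.pi/2)
```

```text
118 [292.58333333 104.        ] [296.32867133 221.        ]
117 [331.32484076 104.        ] [331.96 220.  ]
[ 0.54450909 -0.09276397 -0.21200327] [[0.9, 0.2], [1.0, -0.4], [-1.0, -0.5], [-0.5, -0.0], [-0.2, 1.2]]
seat [ 0.55307439 -0.05296934  0.05023323]
knob_grip [ 0.52409428 -0.18761176  0.09917783]
stand heading 1.35879305574701
```

Emit:
jog_arm(
  turn=[
    [0, 0, 0],
    [0, 0, 0],
    [0, 0, 0],
    [0, 0, 0],
    [0, 0, 0],
    [0, 0, 0],
    [0, 0, 0],
    [0, 0, 0],
    [0, 0, 0],
    [0, 0, 0],
    [0, 0, 0],
    [0, 0, -0.094],
    [0, 0, 0],
    [0, 0, 0],
  ],
  delta_pos=[
    [0.0343, -0.0153, 0.0045],
    [0.0343, -0.0153, 0.0045],
    [0.0343, -0.0153, 0.0045],
    [0.0343, -0.0153, 0.0045],
    [0.0343, -0.0153, 0.0045],
    [0.0343, -0.0153, 0.0045],
    [0.0343, -0.0153, 0.0045],
    [0.0343, -0.0153, 0.0045],
    [0.0343, -0.0153, 0.0045],
    [0.0343, -0.0153, 0.0045],
    [0.0343, -0.0153, 0.0045],
    [0, 0, 0],
    [0, 0, 0],
    [0, 0, 0],
  ],
  gripper=[0.085, 0.085, 0.085, 0.085, 0.085, 0.085, 0.085, 0.085, 0.085, 0.085, 0.085, 0.085, 0.085, 0.085],
)

```text
time: 3.7
tool_pos: [0.4741, 0.3444, 0.1995]
tcp_rot: [2.367, 2.066, -0.001]
wrist_force: [0.8, -1.1, -0.1]
width: 0.995
grip_force: 0.0
```

Run:
```python
from h import *
import pickle
st,im=snap("wrist","w2"); print(st["time"],st["tool_pos"]); pickle.dump(st,open("st2.pkl","wb"))
h=cv2.cvtColor(im,cv2.COLOR_RGB2HSV); m=cv2.inRange(h,(22,140,90),(34,255,255))
m=cv2.morphologyEx(m,cv2.MORPH_CLOSE,np.ones((25,25)))
for k in cv2.findContours(m,cv2.RETR_EXTERNAL,cv2.CHAIN_APPROX_NONE)[0]:
    if cv2.contourArea(k)>500:
        r=cv2.minAreaRect(k); b=cv2.boxPoints(r); W=px2w(cam("wrist",st),b,.034); print(r,b.round().tolist(),W[:,:2].round(4).tolist(),W.mean(0))
```

```text
3.7 [0.47409545 0.34441343 0.19946072]
((324.7782287597656, 191.7520751953125), (135.31739807128906, 29.2794189453125), 87.85240936279297) [[308.0, 125.0], [337.0, 124.0], [342.0, 259.0], [313.0, 260.0]] [[0.474, 0.3946], [0.5003, 0.3919], [0.4896, 0.2579], [0.46, 0.2607]] [0.48100881 0.32626593 0.034     ]
((274.5, 22.0), (44.0, 83.0), 90.0) [[233.0, 0.0], [316.0, 0.0], [316.0, 44.0], [233.0, 44.0]] [[0.4277, 0.5021], [0.4951, 0.4928], [0.4906, 0.4599], [0.4209, 0.4695]] [0.45856972 0.48107514 0.034     ]
```

View pics/w2.png

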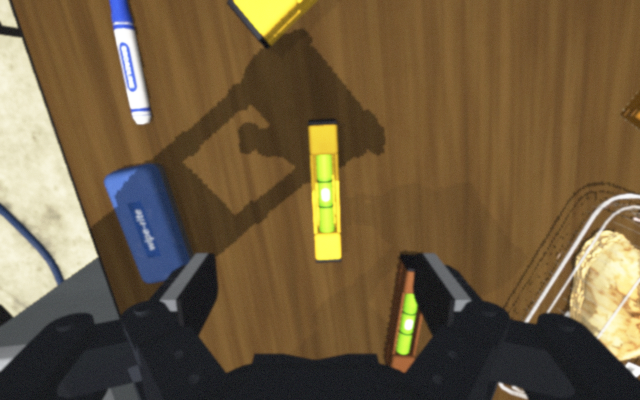

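Emit:
jog_arm(
  turn=[
    [0, 0, -0.039],
    [0, 0, 0],
    [0, 0, 0],
    [0, 0, 0],
    [0, 0, 0],
    [0, 0, 0],
    [0, 0, 0],
    [0, 0, 0],
    [0, 0, 0],
    [0, 0, 0],
    [0, 0, 0],
    [0, 0, 0],
    [0, 0, 0],
    [0, 0, 0],
    [0, 0, 0],
    [0, 0, 0],
    [0, 0, 0],
  ],
  delta_pos=[
    [0, 0, 0],
    [-0.0176, 0.0087, 0],
    [0, 0, 0.03],
    [0, 0, 0.03],
    [0, 0, 0.03],
    [0, 0, 0.03],
    [0, 0, 0.03],
    [0, 0, 0.03],
    [0, 0, 0.0145],
    [0, 0, 0],
    [0, 0, 0],
    [0, 0, 0],
    [0, 0, 0],
    [0, 0, 0],
    [0, 0, 0],
    [0, 0, 0],
    [0, 0, 0],
  ],
  gripper=[0.085, 0.085, 0.085, 0.085, 0.085, 0.085, 0.085, 0.085, 0.085, 0.085, 0.01, 0.01, 0.01, 0.01, 0.01, 0.01, 0.01],
  grip_force=40,
)

```text
time: 5.17
tool_pos: [0.4827, 0.3267, 0.0071]
tcp_rot: [2.323, 2.114, 0.005]
wrist_force: [-0.1, -1.5, 5.9]
width: 0.292
grip_force: 41.5
```

Emit:
jog_arm(
  turn=[
    [0, 0, 0],
    [0, 0, 0],
    [0, 0, 0],
    [0, 0, 0],
    [0, 0, 0],
    [0, 0, 0],
    [0, 0, 0],
    [0, 0, 0],
    [0, 0, 0],
    [0, 0, 0],
    [0, 0, 0],
    [0, 0, 0],
    [0, 0, 0],
    [0, 0, 0],
    [0, 0, 0.118],
    [0, 0, 0],
    [0, 0, 0],
    [0, 0, 0],
  ],
  delta_pos=[
    [0, 0, -0.027],
    [0, 0, -0.027],
    [0, 0, -0.027],
    [0, 0, -0.027],
    [-0.0371, 0.0106, 0],
    [-0.0371, 0.0106, 0],
    [-0.0371, 0.0106, 0],
    [-0.0371, 0.0106, 0],
    [-0.0371, 0.0106, 0],
    [-0.0371, 0.0106, 0],
    [-0.0371, 0.0106, 0],
    [-0.0371, 0.0106, 0],
    [-0.0371, 0.0106, 0],
    [-0.0371, 0.0106, 0],
    [0, 0, 0],
    [0, 0, 0],
    [0, 0, 0],
    [0, 0, 0],
  ],
  gripper=[0.01, 0.01, 0.01, 0.01, 0.01, 0.01, 0.01, 0.01, 0.01, 0.01, 0.01, 0.01, 0.01, 0.01, 0.01, 0.01, 0.01, 0.01],
)

```text
time: 6.67
tool_pos: [0.5514, -0.0524, 0.1128]
tcp_rot: [-2.44, -1.977, 0.001]
wrist_force: [-0.8, -0.2, -2.6]
width: 0.3
grip_force: 40.5
```

Run:
```python
from h import *
import pickle
st,im=snap("wrist","w3"); print(st["time"],st["tool_pos"],st["width"],st["grip_force"],Ro.from_rotvec(st["tcp_rot"]).as_matrix().round(4).tolist()); pickle.dump(st,open("st3.pkl","wb"))
```

```text
6.6667 [ 0.5514287  -0.05242832  0.11284774] 0.3003192888708319 40.50133528187871 [[0.2074, 0.9783, -0.0011], [0.9783, -0.2074, 0.0005], [0.0003, -0.0012, -1.0]]
```

View pics/w3.png

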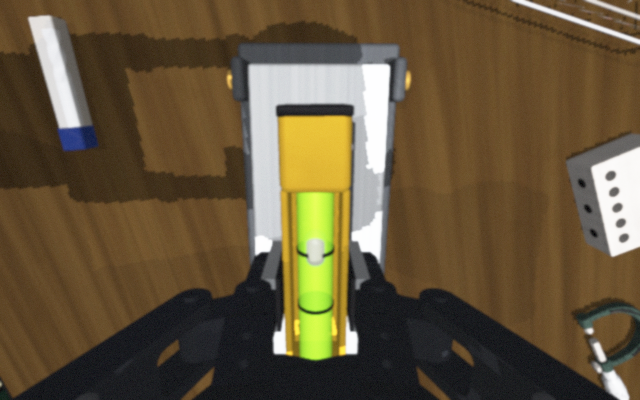

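Emit:
jog_arm(
  turn=[
    [0, 0, 0],
    [0, -0.05, 0],
    [0, 0, 0],
    [0, 0, 0],
    [0, 0, 0],
    [0, 0, 0],
    [0, 0, 0],
    [0, 0, 0],
  ],
  delta_pos=[
    [0.004, 0.0018, 0],
    [0, 0, 0],
    [0, 0, 0.02],
    [0, 0, 0.02],
    [0, 0, 0.009],
    [0, 0, 0.004],
    [0, 0, 0.001],
    [0, 0, 0],
  ],
  gripper=[0.01, 0.01, 0.01, 0.01, 0.01, 0.01, 0.01, 0.01],
)

```text
time: 7.38
tool_pos: [0.5544, -0.0521, 0.0596]
tcp_rot: [2.418, 1.955, -0.06]
wrist_force: [-0.8, -0.5, -2.1]
width: 0.294
grip_force: 40.5
```

Run:
```python
from h import *
s=read_state(); print(s["tool_pos"],s["wrist_force"],Ro.from_rotvec(s["tcp_rot"]).as_matrix().round(3).tolist())
```

```text
[ 0.55444888 -0.0521287   0.05959957] [-0.8340927  -0.46194008 -2.12818711] [[0.21, 0.978, -0.01], [0.977, -0.21, -0.049], [-0.05, 0.0, -0.999]]
```

Emit:
jog_arm(
  turn=[
    [0, 0, 0],
    [0, 0, 0],
    [0, 0, 0],
    [0, 0, 0],
    [0, 0, 0],
  ],
  delta_pos=[
    [0, -0.0008, 0.001],
    [0, 0, 0.001],
    [0, 0, 0.001],
    [0, 0, 0],
    [0, 0, 0],
  ],
  gripper=[0.01, 0.01, 0.01, 0.01, 0.01],
)

```text
time: 7.8
tool_pos: [0.5541, -0.0526, 0.0573]
tcp_rot: [2.418, 1.953, -0.059]
wrist_force: [-0.7, -0.1, 1.3]
width: 0.294
grip_force: 40.9
```

Run:
```python
from h import *
s,_=snap("wrist","w4"); print(s["tool_pos"],s["wrist_force"])
```

```text
[ 0.55408428 -0.0525937   0.0572772 ] [-0.67632352 -0.13387414  1.25633834]
```

View pics/w4.png

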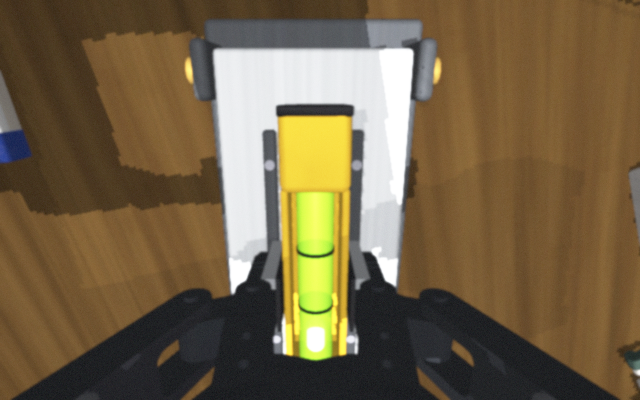

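Emit:
jog_arm(
  turn=[
    [0, 0, 0],
    [0, 0, 0],
    [0, 0, 0],
    [0, 0, 0],
    [0, 0, 0],
    [0, 0, 0],
    [0, 0, 0],
    [0, 0, 0],
    [0, 0, 0],
    [0, 0.05, 0],
  ],
  delta_pos=[
    [0, 0, 0],
    [0, 0, 0],
    [0, 0, 0],
    [0, 0, 0],
    [0, 0, 0],
    [0, 0, -0.01],
    [0, 0, -0.033],
    [0, 0, -0.033],
    [0, 0, -0.033],
    [0, 0, 0],
  ],
  gripper=[0.06, 0.085, 0.085, 0.085, 0.085, 0.085, 0.085, 0.085, 0.085, 0.085],
)

```text
time: 8.68
tool_pos: [0.5599, -0.0461, 0.1741]
tcp_rot: [2.434, 1.971, 0.016]
wrist_force: [2.1, -0.3, 0.2]
width: 0.996
grip_force: 0.0
```

Emit:
jog_arm(
  turn=[
    [0, 0, 0],
    [0, 0, 0],
    [0, 0, 0],
    [0, 0, 0],
    [0, 0, 0.12],
    [0, 0, 0.12],
    [0, 0, 0.12],
    [0, 0, 0.12],
    [0, 0, 0.12],
    [0, 0, 0.12],
    [0, 0, 0.12],
    [0, 0, 0],
    [0, 0, 0],
  ],
  delta_pos=[
    [-0.0361, 0, 0],
    [-0.0361, 0, 0],
    [-0.0361, 0, 0],
    [-0.0361, 0, 0],
    [0, 0, 0],
    [0, 0, 0],
    [0, 0, 0],
    [0, 0, 0],
    [0, 0, 0],
    [0, 0, 0],
    [0, 0, 0],
    [0, 0, 0],
    [0, 0, 0],
  ],
  gripper=[0.085, 0.085, 0.085, 0.085, 0.085, 0.085, 0.085, 0.085, 0.085, 0.085, 0.085, 0.085, 0.085],
)

```text
time: 9.77
tool_pos: [0.5242, -0.1883, 0.1658]
tcp_rot: [3.035, 0.811, 0.001]
wrist_force: [-0.3, -0.1, -0.6]
width: 0.995
grip_force: 0.0
```

Run:
```python
from h import *
import pickle
s,_=snap("wrist","w5"); R=Ro.from_rotvec(s["tcp_rot"]).as_matrix(); print(s["time"],s["tool_pos"],s["q"],R.round(3).tolist())
k=np.array([.5241,-.1876,.0992]); print("tool delta",R.T@(k-s["tool_pos"])); pickle.dump(s,open("st5.pkl","wb"))
print("knob top px",w2px(cam("wrist",s),[k+[0,0,.01]]))
```

```text
9.7667 [ 0.52422388 -0.18827902  0.16582238] [-3.89550102e-01  9.24994735e-02  1.92937869e+00  4.00473367e-05
  1.11912819e+00  6.59074304e-01] [[0.867, 0.499, 0.001], [0.499, -0.867, -0.0], [0.0, 0.0, -1.0]]
tool delta [ 0.00020547 -0.00067974  0.06662218]
knob top px [[314.17800496 216.81960712]]
```

View pics/w5.png

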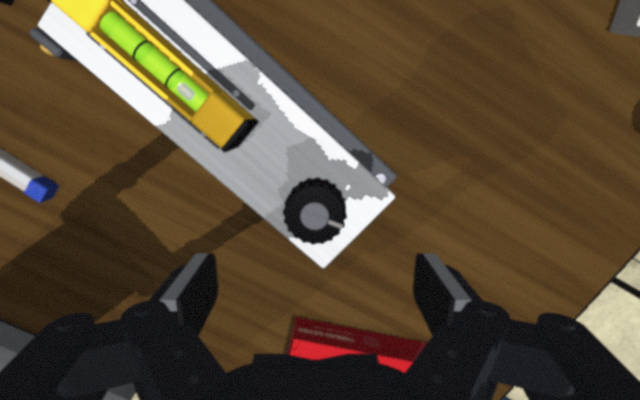

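Emit:
jog_arm(
  turn=[
    [0, 0, 0],
    [0, 0, 0],
    [0, 0, 0],
    [0, 0, 0],
    [0, 0, 0],
    [0, 0, 0],
    [0, 0, 0],
    [0, 0, 0],
    [0, 0, 0],
    [0, 0, 0],
    [0, 0, 0],
  ],
  delta_pos=[
    [0.001, -0.0005, 0.03],
    [0, 0, 0.03],
    [0, 0, 0.02],
    [0, 0, 0.008],
    [0, 0, 0],
    [0, 0, 0],
    [0, 0, 0],
    [0, 0, 0],
    [0, 0, 0],
    [0, 0, 0],
    [0, 0, 0],
  ],
  gripper=[0.085, 0.085, 0.085, 0.085, 0.085, 0.02, 0.02, 0.02, 0.02, 0.02, 0.02],
  grip_force=40,
)

```text
time: 10.73
tool_pos: [0.5259, -0.1878, 0.0785]
tcp_rot: [3.035, 0.806, 0.004]
wrist_force: [1.0, 0.7, 1.5]
width: 0.457
grip_force: 41.3
```

Emit:
jog_arm(
  turn=[
    [0, 0, 0],
    [0, 0, 0],
    [0, 0, 0],
    [0, 0, 0],
    [0, 0, 0],
  ],
  delta_pos=[
    [-0.0004, 0.0004, 0.002],
    [-0.0004, 0.0004, 0.002],
    [-0.0004, 0.0004, 0.002],
    [0, 0, 0],
    [0, 0, 0],
  ],
  gripper=[0.02, 0.02, 0.02, 0.02, 0.02],
)

```text
time: 11.15
tool_pos: [0.5252, -0.1887, 0.0715]
tcp_rot: [-3.037, -0.805, -0.003]
wrist_force: [3.3, 3.0, 3.3]
width: 0.455
grip_force: 41.2
```

Emit:
jog_arm(
  turn=[
    [0, 0, 0],
    [0, 0, 0],
    [0, 0, 0],
    [0, 0, 0],
  ],
  delta_pos=[
    [-0.0004, 0.0004, 0.002],
    [-0.0002, 0.0002, 0.001],
    [0, 0, 0],
    [0, 0, 0],
  ],
  gripper=[0.02, 0.02, 0.02, 0.02],
)

```text
time: 11.48
tool_pos: [0.525, -0.1889, 0.0687]
tcp_rot: [-3.036, -0.805, -0.003]
wrist_force: [3.5, 5.8, 5.3]
width: 0.453
grip_force: 41.2
```

Emit:
jog_arm(
  turn=[
    [0, 0, 0],
    [0, 0, 0],
    [0, 0, 0],
    [0, 0, 0],
  ],
  delta_pos=[
    [0.0003, -0.0003, 0.001],
    [0, 0, 0.001],
    [0, 0, 0],
    [0, 0, 0],
  ],
  gripper=[0.02, 0.02, 0.02, 0.02],
)

```text
time: 11.82
tool_pos: [0.5251, -0.1889, 0.0671]
tcp_rot: [-3.036, -0.805, -0.003]
wrist_force: [2.9, 5.1, 6.8]
width: 0.453
grip_force: 41.3
```

Emit:
jog_arm(
  turn=[
    [0, 0, 0],
    [0, 0, 0],
    [0, 0, 0],
    [0, 0, 0],
  ],
  delta_pos=[
    [0, 0, 0.001],
    [0, 0, 0.001],
    [0, 0, 0],
    [0, 0, 0],
  ],
  gripper=[0.02, 0.02, 0.02, 0.02],
)

```text
time: 12.15
tool_pos: [0.5252, -0.1889, 0.0655]
tcp_rot: [-3.036, -0.805, -0.003]
wrist_force: [1.9, 4.8, 9.4]
width: 0.451
grip_force: 41.5
```

Run:
```python
from h import *
s,im=snap("wrist","w6"); print(s["wrist_force"],s["torque"],s["tool_pos"],s["q"])
cv2.imwrite("pics/w6c.png",cv2.resize(im[0:130,0:240,::-1],None,fx=3,fy=3,interpolation=cv2.INTER_CUBIC))
```

```text
[1.90110301 4.84574718 9.35908405] [ 1.14068416 -0.3339166   0.0674692 ] [ 0.52515995 -0.18893066  0.06548563] [-3.90824058e-01  2.05085088e-01  2.00710244e+00  1.70832417e-03
  9.28179033e-01  6.60588785e-01]
```

View pics/w6c.png

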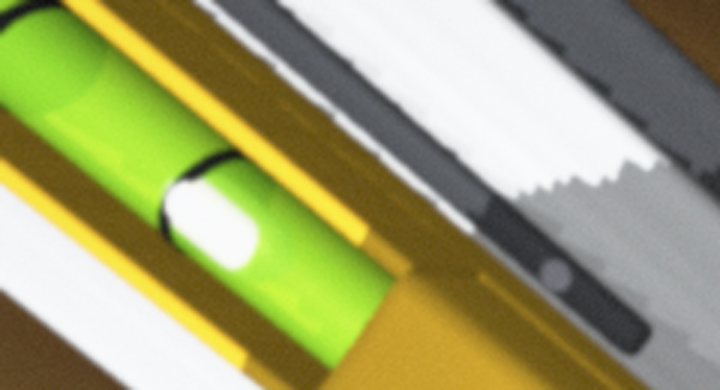

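Emit:
jog_arm(
  turn=[
    [0, 0, 0],
    [0, 0, 0],
    [0, 0, 0],
    [0, 0, 0],
    [0, 0, 0],
    [0, 0, 0],
    [0, 0, 0],
    [0, 0, 0],
    [0, 0, 0],
    [0, 0, 0],
    [0, 0, 0],
    [0, 0, 0],
    [0, 0, 0],
    [0, 0, 0],
    [0, 0, 0],
    [0, 0, 0],
    [0, 0, 0],
    [0, 0, 0],
    [0, 0, 0],
    [0, 0, 0],
  ],
  delta_pos=[
    [0, 0, 0],
    [0, 0, 0],
    [0, 0, 0],
    [0, 0, 0],
    [0, 0, 0],
    [0, 0, 0],
    [0, 0, 0],
    [0, 0, 0],
    [0, 0, 0],
    [0, 0, 0],
    [0, 0, 0],
    [0, 0, 0],
    [0, 0, 0],
    [0, 0, 0],
    [0, 0, 0],
    [0, 0, 0],
    [0, 0, 0],
    [0, 0, 0],
    [0, 0, 0],
    [0, 0, 0],
  ],
  gripper=[0.02, 0.02, 0.02, 0.02, 0.02, 0.02, 0.02, 0.02, 0.02, 0.02, 0.02, 0.02, 0.02, 0.02, 0.02, 0.02, 0.02, 0.02, 0.02, 0.02],
)

```text
time: 13.87
tool_pos: [0.5252, -0.1889, 0.0655]
tcp_rot: [-3.036, -0.805, -0.003]
wrist_force: [0.9, 5.7, 9.3]
width: 0.452
grip_force: 41.5
```

```bash
cat > bub.py <<'E'
from h import *
def bubble(tag,z=.078):
    s,im=snap("wrist",tag); c=cam("wrist",s); P=np.array([.5445,-.0928]); h=1.359
    u=np.array([np.cos(h),np.sin(h)]); v=np.array([u[1],-u[0]]); o=P+.04*u
    a=np.arange(-32,32.01,.5)/1e3; b=np.arange(-12,12.01,.5)/1e3
    X=o+a[None,:,None]*u+b[:,None,None]*v; X=np.dstack([X,np.full(X.shape[:2],z)])
    m=w2px(c,X.reshape(-1,3)).reshape(len(b),len(a),2).astype(np.float32)
    S=cv2.remap(im,m[...,0],m[...,1],cv2.INTER_LINEAR,borderValue=(0,0,255))
    cv2.imwrite(f"pics/{tag}s.png",cv2.resize(S[:,:,::-1],None,fx=6,fy=6))
    Sf=S.astype(int); green=(Sf[...,1]-Sf[...,2]>90)&(Sf[...,1]>Sf[...,0]+25); white=Sf.min(2)>190; dark=Sf.max(2)<110
    print(s["time"],s["wrist_force"].round(1),s["torque"].round(2),s["tool_pos"].round(4),"q6",s["q"][5].round(3))
    for i in range(0,len(b),2):
        print("%6.1f "%(b[i]*1e3)+"".join("W" if w else "g" if g else "#" if d else "." for w,g,d in zip(white[i],green[i],dark[i])))
if __name__=="__main__":
    import sys; bubble(sys.argv[1])
E
python3 bub.py w7
```

```text
13.8667 [0.9 5.7 9.3] [ 1.18 -0.31  0.02] [ 0.5252 -0.1889  0.0655] q6 0.661
 -12.0 .................................................................................................................................
 -11.0 .................................................................................................................................
 -10.0 .................................................................................................................................
  -9.0 #................................................................................................................................
  -8.0 ########.##.....#...#...#####.#.#....#.###########.###########################...................................................
  -7.0 ########..####...#.#.######..####.#.#########.#################################..................................................
  -6.0 ##########.....###########################.#####################################.................................................
  -5.0 ############################################.############
[... 1701 characters left out ...]
...............
   8.0 ggggggggggggggggggggggggggggggggggg###gggggggggggggggggggggggggggggggggggggggggggggg####.........................................
   9.0 ggggggggggggggggggggggggggggggggg####ggggggggggggggggggggggggggggggggggggggggggggg####...........................................
  10.0 gg.g..................gggg.g.g.#####.gggggggggg.ggggggggggggggggggggggg...g....####..............................................
  11.0 .................................................................................................................................
  12.0 .................................................................................................................................
```

Emit:
jog_arm(
  turn=[
    [0, 0, 0],
    [0, 0, 0],
    [0, 0, 0],
    [0, 0, 0],
    [0, 0, 0],
    [0, 0, 0],
    [0, 0, 0],
    [0, 0, 0],
    [0, 0, 0],
    [0, 0, -0.106],
    [0, 0, -0.106],
    [0, 0, -0.106],
    [0, 0, -0.106],
    [0, 0, -0.106],
    [0, 0, 0],
    [0, 0, 0],
  ],
  delta_pos=[
    [0.0004, -0.0004, -0.002],
    [0.0004, -0.0004, -0.002],
    [0.0004, -0.0004, -0.003],
    [0.0004, -0.0004, -0.003],
    [0, 0, -0.002],
    [0, 0, 0],
    [0, 0, 0],
    [0, 0, 0],
    [0, 0, 0],
    [0, 0, 0],
    [0, 0, 0],
    [0, 0, 0],
    [0, 0, 0],
    [0, 0, 0],
    [0, 0, 0],
    [0, 0, 0],
  ],
  gripper=[0.02, 0.02, 0.02, 0.02, 0.02, 0.02, 0.085, 0.085, 0.085, 0.085, 0.085, 0.085, 0.085, 0.085, 0.085, 0.085],
)

```text
time: 15.25
tool_pos: [0.5236, -0.1868, 0.0752]
tcp_rot: [-2.72, -1.568, 0.003]
wrist_force: [-0.3, 0.5, -0.1]
width: 0.994
grip_force: 0.0
```

Run:
```python
from h import *
s=read_state(); R=Ro.from_rotvec(s["tcp_rot"]).as_matrix(); print(s["tool_pos"],s["wrist_force"],R.round(3).tolist(),R.T@(np.array([.5241,-.1876,.0992])-s["tool_pos"]))
```

```text
[ 0.52356705 -0.18681435  0.07521523] [-0.29314293  0.4637628  -0.07190429] [[0.501, 0.865, -0.002], [0.865, -0.501, 0.001], [-0.0, -0.003, -1.0]] [-0.00042308  0.00079306 -0.02398671]
```

Emit:
jog_arm(
  turn=[
    [0, 0, 0],
    [0, 0, 0],
    [0, 0, 0],
    [0, 0, 0],
    [0, 0, 0],
    [0, 0, 0],
    [0, 0, 0],
    [0, 0, 0],
    [0, 0, 0],
    [0, 0, 0],
    [0, 0, 0],
    [0, 0, 0],
    [0, 0, 0],
  ],
  delta_pos=[
    [0, 0, 0],
    [0, 0, 0],
    [0, 0, 0],
    [0, 0, 0],
    [0, 0, 0],
    [0, 0, 0.002],
    [0, 0, 0.002],
    [0, 0, 0.002],
    [0, 0, 0.002],
    [0, 0, 0.002],
    [0, 0, 0.001],
    [0, 0, 0],
    [0, 0, 0],
  ],
  gripper=[0.02, 0.02, 0.02, 0.02, 0.02, 0.02, 0.02, 0.02, 0.02, 0.02, 0.02, 0.02, 0.02],
  grip_force=40,
)

```text
time: 16.33
tool_pos: [0.5245, -0.1878, 0.0653]
tcp_rot: [2.719, 1.573, -0.001]
wrist_force: [-3.6, -2.3, 5.1]
width: 0.453
grip_force: 42.0
```

Emit:
jog_arm(
  turn=[
    [0, 0, 0],
    [0, 0, 0],
    [0, 0, 0],
    [0, 0, 0],
  ],
  delta_pos=[
    [0, 0, 0.001],
    [0, 0, 0.0005],
    [0, 0, 0],
    [0, 0, 0],
  ],
  gripper=[0.02, 0.02, 0.02, 0.02],
)

```text
time: 16.67
tool_pos: [0.5245, -0.1878, 0.0641]
tcp_rot: [2.719, 1.573, -0.001]
wrist_force: [-3.8, -2.4, 7.4]
width: 0.459
grip_force: 42.1
```

Emit:
jog_arm(
  turn=[
    [0, 0, 0],
    [0, 0, 0],
    [0, 0, 0],
  ],
  delta_pos=[
    [-0.001, -0.0005, 0.001],
    [0, 0, 0.0005],
    [0, 0, 0],
  ],
  gripper=[0.02, 0.02, 0.02],
)

```text
time: 16.92
tool_pos: [0.5244, -0.188, 0.063]
tcp_rot: [2.719, 1.572, 0.001]
wrist_force: [-2.2, -0.1, 8.8]
width: 0.449
grip_force: 42.2
```

Emit:
jog_arm(
  turn=[
    [0, 0, -0.1],
    [0, 0, -0.1],
    [0, 0, -0.1],
    [0, 0, -0.1],
    [0, 0, -0.1],
    [0, 0, 0],
    [0, 0, 0],
  ],
  delta_pos=[
    [0, 0, 0],
    [0, 0, 0],
    [0, 0, 0],
    [0, 0, 0],
    [0, 0, 0],
    [0, 0, 0],
    [0, 0, 0],
  ],
  gripper=[0.02, 0.02, 0.02, 0.02, 0.02, 0.02, 0.02],
)

```text
time: 17.5
tool_pos: [0.523, -0.188, 0.0626]
tcp_rot: [-2.244, -2.196, 0.002]
wrist_force: [-5.5, -1.7, 10.1]
width: 0.454
grip_force: 42.2
```

Emit:
jog_arm(
  turn=[
    [0, 0, 0],
    [0, 0, -0.1],
    [0, 0, -0.1],
    [0, 0, -0.1],
    [0, 0, -0.1],
    [0, 0, -0.1],
    [0, 0, -0.1],
    [0, 0, -0.05],
    [0, 0, 0],
    [0, 0, 0],
    [0, 0, 0],
    [0, 0, 0],
    [0, 0, 0],
    [0, 0, 0],
    [0, 0, 0],
    [0, 0, 0],
    [0, 0, 0],
    [0, 0, 0],
    [0, 0, 0],
    [0, 0, 0],
  ],
  delta_pos=[
    [-0.0004, -0.0013, 0],
    [0, 0, 0],
    [0, 0, 0],
    [0, 0, 0],
    [0, 0, 0],
    [0, 0, 0],
    [0, 0, 0],
    [0, 0, 0],
    [0, 0, 0],
    [0, 0, 0],
    [0, 0, 0],
    [0, 0, 0],
    [0, 0, 0],
    [0, 0, 0],
    [0, 0, 0],
    [0, 0, 0],
    [0, 0, 0],
    [0, 0, 0],
    [0, 0, 0],
    [0, 0, 0],
  ],
  gripper=[0.02, 0.02, 0.02, 0.02, 0.02, 0.02, 0.02, 0.02, 0.02, 0.02, 0.02, 0.02, 0.02, 0.02, 0.02, 0.02, 0.02, 0.02, 0.02, 0.02],
)

```text
time: 19.17
tool_pos: [0.5219, -0.189, 0.0628]
tcp_rot: [-1.426, -2.799, 0.003]
wrist_force: [-5.4, -2.6, 7.9]
width: 0.454
grip_force: 42.0
```

Emit:
jog_arm(
  turn=[
    [0, 0, 0],
    [0, 0, 0],
    [0, 0, 0],
    [0, 0, 0],
    [0, 0, 0],
    [0, 0, 0],
    [0, 0, 0],
    [0, 0, 0],
    [0, 0, 0],
    [0, 0, 0],
    [0, 0, 0],
    [0, 0, 0],
    [0, 0, 0],
    [0, 0, 0],
    [0, 0, 0],
    [0, 0, 0],
    [0, 0, 0],
    [0, 0, 0],
    [0, 0, 0],
    [0, 0, 0],
  ],
  delta_pos=[
    [0, 0, 0],
    [0, 0, 0],
    [0, 0, 0],
    [0, 0, 0],
    [0, 0, 0],
    [0, 0, 0],
    [0, 0, 0],
    [0, 0, 0],
    [0, 0, 0],
    [0, 0, 0],
    [0, 0, 0],
    [0, 0, 0],
    [0, 0, 0],
    [0, 0, 0],
    [0, 0, 0],
    [0, 0, 0],
    [0, 0, 0],
    [0, 0, 0],
    [0, 0, 0],
    [0, 0, 0],
  ],
  gripper=[0.02, 0.02, 0.02, 0.02, 0.02, 0.02, 0.02, 0.02, 0.02, 0.02, 0.02, 0.02, 0.02, 0.02, 0.02, 0.02, 0.02, 0.02, 0.02, 0.02],
)

```text
time: 20.83
tool_pos: [0.5218, -0.189, 0.0627]
tcp_rot: [-1.426, -2.798, 0.003]
wrist_force: [-5.9, -2.7, 8.4]
width: 0.455
grip_force: 42.0
```

```bash
python3 bub.py w8
```

```text
20.8333 [-5.9 -2.7  8.4] [-0.41  1.25  0.02] [ 0.5218 -0.189   0.0627] q6 -1.019
 -12.0 .................................................................................................................................
 -11.0 .................................................................................................................................
 -10.0 .................................................................................................................................
  -9.0 gggggggggggggggggggggggggggg.####.ggggggggggggggggggggggggggggggggggggggggggg#####g..............................................
  -8.0 gggggggggggggggggggggggggggggg.###gggggggggggggggggggggggggggggggggggggggggggggg###.gg...........................................
  -7.0 gggggggggggggggggggggggggggggggg###gggggggggggggggggggggggggggggggggggggggggggggg.###ggg.........................................
  -6.0 ggggggggggggggggggggggggggggggggg###ggggggggggggggggggggggggggggggggggggggggggggggg###gggg.......................................
  -5.0 gggggggggggggggggggggggggggggggggg##.gggggggggggggggg
[... 1705 characters left out ...]
...............
   8.0 .................................................................................................................................
   9.0 .................................................................................................................................
  10.0 .................................................................................................................................
  11.0 .................................................................................................................................
  12.0 .................................................................................................................................
```

Emit:
jog_arm(
  turn=[
    [0, 0, 0],
    [0, 0, 0],
    [0, 0, 0],
    [0, 0, 0],
    [0, 0, 0],
    [0, 0, 0],
    [0, 0, 0],
    [0, 0, 0],
    [0, 0, 0],
    [0, 0, 0],
    [0, 0, 0],
    [0, 0, 0],
    [0, 0, 0],
    [0, 0, 0],
    [0, 0, 0],
    [0, 0, 0],
    [0, 0, 0],
    [0, 0, 0],
    [0, 0, 0],
    [0, 0, 0],
  ],
  delta_pos=[
    [0, 0, 0.0007],
    [0, 0, 0],
    [0, 0, 0],
    [0, 0, 0],
    [0, 0, 0],
    [0, 0, 0],
    [0, 0, 0],
    [0, 0, 0],
    [0, 0, 0],
    [0, 0, 0],
    [0, 0, 0],
    [0, 0, 0],
    [0, 0, 0],
    [0, 0, 0],
    [0, 0, 0],
    [0, 0, 0],
    [0, 0, 0],
    [0, 0, 0],
    [0, 0, 0],
    [0, 0, 0],
  ],
  gripper=[0.02, 0.02, 0.02, 0.02, 0.02, 0.02, 0.02, 0.02, 0.02, 0.02, 0.02, 0.02, 0.02, 0.02, 0.02, 0.02, 0.02, 0.02, 0.02, 0.02],
)

```text
time: 22.55
tool_pos: [0.5219, -0.189, 0.0622]
tcp_rot: [-1.426, -2.799, 0.003]
wrist_force: [-4.8, -3.9, 10.2]
width: 0.452
grip_force: 42.0
```

```bash
python3 bub.py w9 | sed -n '1p;8,15p'
```

```text
22.55 [-4.8 -3.9 10.2] [-0.39  1.32  0.01] [ 0.5219 -0.189   0.0622] q6 -1.019
  -6.0 ggggggggggggggggggggggggggggggggg###ggggggggggggggggggggggggggggggggggggggggggggggg###ggg........................................
  -5.0 gggggggggggggggggggggggggggggggggg###ggggggggggggggggggggggggggggggggggggggggggggggg###g.........................................
  -4.0 ggggggggggggggggggggggggggggggggggg##gggggggggggggggggggggggggg.ggggggggggggggggggggg##..........................................
  -3.0 ggggggggggggggggggggggggggggggggggg###gggggggggggggg.WWWWWWWWWWWWWWWWWWWgggggggggggggg...........................................
  -2.0 ggggggggggggggggggggggggggggggggggg.##ggggggggggggg.WWWWWWWWWWWWWWWWWWWWWWggggggggggg............................................
  -1.0 gggggggggggggggggggggggggggggggggggg##gggggggggggggWWWWWWWWWWWWWWWWWWWWWWWWggggggggg.............................................
   0.0 gggggggggggggggggggggggggggggggggggg##.ggggggggggggWWWWWWWWWWWWWWWWWWWWWWWWgggggggg..............................................
   1.0 gggggggggggggggggggggggggggggggggggg##.ggggggggggggWWWWWWWWWWWWWWWWWWWWWWWWggggggg...............................................
```

View pics/w9.png

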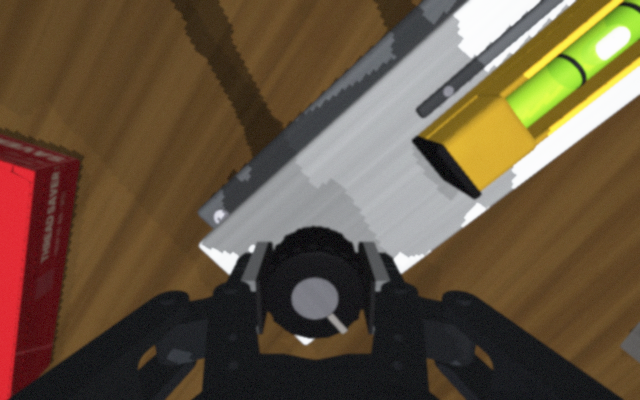

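The picture shows the knob gripped at about (315, 290) and the level seated between the rails. The bubble, at (613, 42), is settled about 0.5 mm from centre, and the red carton is untouched.

```bash
python3 -c "
from workcell import ticket
print(ticket.finish_job())"
```

```text
the job is handed in; nothing more can be done
None
```

Job handed in at 22.6 s (limit 61 s): the level lies between the rails, and the knob is gripped and pressed with about 10 N, which puts the foot on its pad. The bubble is settled within about 0.5 mm of centre.

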